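# Cap the grout bleed-test cell and hold it pressed home

### The job

Close the grout bleed-test cell: take the knurled aluminium cap from the glass plate, set it upright over the cell's open top and turn it until the keyways hidden inside it drop over the cell's three pins. Then push the cap fully home, its flange flat on the cell's shoulder against the push of the rubber seal, and keep holding it down like that: finish while still holding it, so that I can snap the two side latches over it. Leave the flow-cone mould, the glass beaker and the steel dish where they stand.

Things in the scene. Friction and masses are not known exactly. Their poses are not given: they have to be found in the camera images.
- cap: The cap, open side down on the glass plate (plate top 8 mm above the bench): round, aluminium, about 0.2 kg. Knurled cylinder 60 mm across, its top 36 mm above the origin; thin foot flange 76 mm across and 6 mm thick; gas nipple (18 mm, then 10 mm across) in the middle of the top, up to 50 mm. Origin: centre of its underside; z up.
- cap_knurl (a point): Centre of the cap's knurled part, on its axis 21 mm above its underside: grip the cap hereabouts, from any side. The flange's top lies 15 mm below this point; fingertips may stand on it and push it down.
- cap_bore (a point): Centre of the cap's bore mouth, in its underside: bore 43 mm across, 30 mm deep, with three keyways 120 degrees apart, about 8.5 mm wide at the bore, 4.5 mm deep. They cannot be seen from outside, nothing on the cap marks them and this frame does not tell where they are; find them by turning.
- seat (a point): Centre of the cell's shoulder, the flat steel face 76 mm across on which the cap's underside lies when home, 170 mm above the bench. The cell is a fixed upright cylinder on a three-legged stand bolted to the bench (base 140 mm square). Two open latches hang below the shoulder, up to 50 mm out. z up.
- spigot_top (a point): Centre of the top of the cell's spigot, 26 mm above the shoulder. The spigot is 40 mm across, its top 5 mm tapered to 32 mm. On it sits the soft rubber seal ring, 29 mm across (24 mm at its top); the free seal's top is 8 mm above this point.
- pins (a point): Point on the cell's axis level with the tops of its three 5 mm pins, 12.5 mm above the shoulder. The pins, 120 degrees apart, reach 49 mm across; this frame does not tell their directions. An unaligned cap rests on them with its underside here, free to turn; within about 4 degrees of a match (at most 120 degrees of turning) it drops about 9 mm, on to the seal.
- seal (a joint): How far the rubber seal is squeezed down, m: 0 untouched, 0.004 with the cap fully home. It is a spring of 3 N per mm (12 N at home). The cap's own weight squeezes it less than 1 mm: the last 3 mm must be pushed, and a cap let go rises again by about 3 mm.
- mould: Bystander on the glass plate: flow-cone mould of dark steel, 72 mm across at the foot, waist 47 mm, top rim 58 mm, 60 mm tall. Origin: centre of its underside.
- beaker: Bystander on the glass plate: small glass beaker, 52 mm across, 70 mm tall. Origin: centre of its underside.
- dish: Bystander on the glass plate: steel dish, 84 mm across, 28 mm tall. Origin: centre of its underside.
Things that resemble listed ones, but are neither listed nor needed, are in the scene too. What is shaped like the cap but turquoise is not meant. Several things look just like the part that bears seat: the one meant starts farthest to the robot's left.

How it is judged:
On the way, in this order (a step that is already met when the one before it is completed fails the run):
1. the cap is lifted off the glass plate in the fingers (height (world z) of cap above 0.06 m and contact force between the fingers and cap above 1 N), for 0.2 s.
2. the cap has dropped over the three pins (z of cap in the frame of seat below 0.0085 m and horizontal distance between cap and seat below 0.004 m and angle between cap's own z axis and vertical below 0.08 rad), for 0.1 s.
At the end, for the whole second after the job is handed in: Fingers still hold the cap home over the pins (over 4 N contact): underside within 1.5 mm of the shoulder, centred within 4 mm, level within 0.05 rad, seal squeezed over 2.5 mm, at rest; mould, beaker and dish upright, within 20 mm of their places (z of cap in the frame of seat below 0.0015 m and horizontal distance between cap and seat below 0.004 m and angle between cap's own z axis and vertical below 0.05 rad and value of joint seal above 0.0025 m and contact force between the fingers and cap above 4 N and linear speed of cap below 0.01 m/s and angle between each of mould, beaker, dish's own z axis and vertical below 0.1 rad); the arm keeps its last pose, push and grip.
It fails at once if the flow-cone mould, the beaker or the dish is pushed more than 20 mm from its place or tipped (distance of any of mould, beaker, dish from where it was at the start of the episode above 0.02 m or angle between any of mould, beaker, dish's own z axis and vertical above 0.3 rad).
It also fails if it takes over 48 s, if anything falls off the work surface, if the arm or the gripper's body presses on something with over 40 N, if the wrist force passes 120 N, or if a joint passes its speed limit or range.

### The arm

A 7-joint arm with a two-finger parallel gripper is mounted at the origin on the work surface. World frame = base frame: x ahead of the robot, y to its left, z up, the work surface at z = 0. Lengths are in m, angles in rad, forces in N, time in s.
With the tool pointing down it reaches from about 0.425 to 0.925 m from the base axis. Payload 6.8 kg.
Tool frame: the origin (TCP) lies on the mounting face of the last link; the fingertips stand 182 mm ahead of it and the grasp point (between the pads) lies 163 mm ahead of it; z points along the fingers, y is the line along which they close (so a half turn about z gives the same grasp; the last joint's range is limited). The gripper opens to 88 mm and grips with 3 to 60 N. Pads are 20 mm wide; open, the fingers measure 115 mm over their backs; the gripper's body (75 mm by 178 mm) begins 61 mm behind the grasp point.
Start: joints at [1.228, 0.477, 0.022, 1.555, -0.011, 1.109, -0.083], TCP at [0.157, -0.656, 0.405] pointing down, gripper open.
Joint ranges: [-2.96, 2.96], [-0.34, 2.1], [-1.41, 1.46], [0.24, 2.44], [-1.37, 4.51], [0.17, 1.92], [-2.96, 2.96]. Speed limits (rad/s): [2.39, 2.39, 3.14, 3.14, 3.14, 3.14, 3.14].

### API

Orientations are given as a rotation vector (axis times angle).
In Python, from station import arm, get_image, get_calibration, job gives the robot as it stands. The module is installed in compiled form; this text tells all that it offers.
- The arm moves only by the shell command python3 -m jog 'ROWS' [FORCE]. ROWS is JSON, a list of rows, each an object of numbers: "dx", "dy", "dz": the shift along the tool's x, y, z in m; "wx", "wy", "wz": the turn, a rotation vector about the tool's x, y, z in degrees; "fingers": the gripper command: -1 is fully open, 1 is shut, values between are in proportion. A call has 1 to 20 rows; each row is the pose to reach, as a shift and turn from the pose commanded when the call began, along the tool's axes at that moment; what a row does not reach only later rows make up. A row lasts 1/10 s, in which the tool goes at most 50 mm and 8.59 degrees, less where a joint would pass 70% of its speed; a pose out of reach is approached as far as the arm can. A call with a gripper value outside its range is refused whole. The fingers move at their own pace and stop on an object; FORCE is the grip in N (left out, the last holds). Time passes only in rows, so rows that repeat a pose let the fingers close. It gives the time, the measured TCP pose, the force, the opening and the grip force at its end, in the units of the state.
- arm.get_state(): the state, without advancing time (a new reading comes with each control period).
- get_image(name): name is "scene" or "top"; returns (picture, depth): 420x560x3 uint8, blue, green, red; 420x560 float32, m along the optical axis (not along the pixel's ray), 0 where there is no reading.
- get_calibration(name): a dict with "vertical_fov" (degrees; the focal length in pixels is half the picture's height over the tangent of half this angle, whatever the lens; pixels are square), "cx", "cy" (the principal point, pixels), "origin" and "orientation" of the camera in the world. Camera axes: x right, y down, z forward; pixel columns grow to the right and rows downward; lengths in m; the calibration is good to about 2 mm. A picture is of the moment at which its call begins. get_calibration takes no time and is no camera call.
- job.job_done(): hands the job in; it is judged then, once.
The state is a dict: "t": time; "qpos": joint angles; "qd": joint speeds; "tau": joint torques, N m; "eef_pos": TCP position; "ee_rot": TCP orientation; "wrist_force": force on the tool from outside, world axes, zero at the start; "ft_torque": the same for the moment, N m; "finger_gap": opening from 0.0 (shut) to 1.0 (fully open); "grip_force": force on a finger pad.
Only numpy, scipy, OpenCV 4.12 (cv2) and the standard library are available. Lean on these libraries where they do the work, as an engineer would, in place of code of your own. Each camera call takes 0.05 s, during which the arm holds its last target. There are 200 camera calls.

## Working session

There is one attempt and no reset: what is moved stays moved. The work goes in short steps, Python scripts to look and compute and a shell command to move; the robot and the scene stay as the last step left them, time stands still between calls to the robot, and variables do not carry over. Pictures are saved under pics/ and viewed, at most 10 in all, crops included, and the job is handed in when it is done.

```bash
mkdir -p pics; cat > h.py <<'E'
import numpy as np, cv2
from scipy.spatial.transform import Rotation as R
from station import arm,get_image,get_calibration,job
def cam(n):
    c=get_calibration(n); o=np.array(c["orientation"],float)
    M=o if o.shape==(3,3) else (R.from_rotvec(o).as_matrix() if o.size==3 else None)
    f=210/np.tan(np.radians(c["vertical_fov"])/2)
    return f,c["cx"],c["cy"],np.array(c["origin"]),M
def ray(n,u,v,z):
    f,cx,cy,o,M=cam(n); d=M@np.array([(u-cx)/f,(v-cy)/f,1]); return o+d*(z-o[2])/d[2]
def cloud(n,d):
    f,cx,cy,o,M=cam(n); v,u=np.mgrid[:420,:560]
    return np.stack([(u-cx)/f*d,(v-cy)/f*d,d],-1)@M.T+o
E
python3 - <<'E'
from h import *
for n in("scene","top"):
    print(n,get_calibration(n)); p,d=get_image(n); cv2.imwrite(f"pics/{n}0.png",p); np.save(n+"0.npy",d)
print(arm.get_state())
E
```

```text
scene {'vertical_fov': 56.34748611094405, 'cx': 278.97864524904924, 'cy': 210.7273444911625, 'origin': array([ 1.35201262, -0.34493332,  0.6823858 ]), 'orientation': array([-1.79583977, -1.30383062,  0.69666634])}
top {'vertical_fov': 46.643818954730165, 'cx': 280.96465085667506, 'cy': 215.0350138350576, 'origin': array([ 0.41957526, -0.08415073,  1.23771098]), 'orientation': array([-2.19007283,  2.14508466, -0.1110391 ])}
{'t': 0.1, 'qpos': array([ 1.22789826,  0.47769693,  0.02234852,  1.55628977, -0.01151651,
        1.10930623, -0.08310528]), 'qd': array([ 0.00103509, -0.00152539,  0.00012058, -0.00215804, -0.00040669,
       -0.00153023,  0.00092844]), 'tau': array([ 4.46909675e-03, -5.84089386e+01,  1.54000394e+00, -2.73312914e+01,
       -5.42173279e-02,  1.31104953e-02,  6.09417702e-05]), 'eef_pos': array([ 0.15699311, -0.65625207,  0.40381911]), 'ee_rot': array([-3.11843162e+00, -3.67796573e-01,  4.45502095e-04]), 'wrist_force': array([-0.38696211, -0.26128694,  0.48538378]), 'ft_torque': array([ 0.01738832, -0.02262845, -0.03223735]), 'grip_force': 0.0, 'finger_gap': 0.999206884225616}
```

View pics/scene0.png

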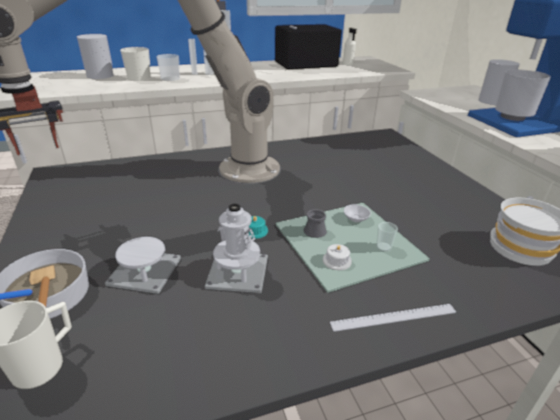

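View pics/top0.png

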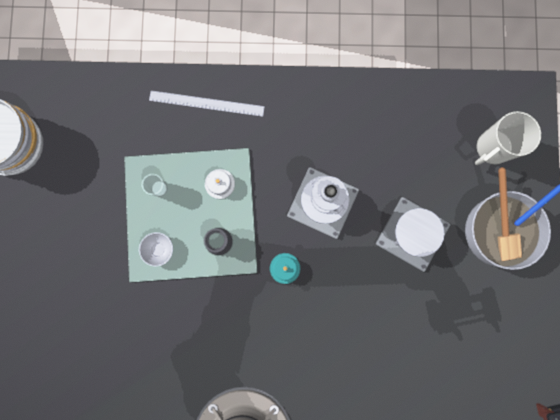

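The scene and top pictures show two stands. In the top view they are at (325,198), with a spigot, and (418,232), a flat disc. The one at (325,198) is farther to the robot's left (+y), so it is the one meant. The cap-shaped things are the aluminium one on the plate (219,183) and the turquoise one (285,268). The aluminium one is meant. I'll confirm this in a crop and measure.

```bash
python3 - <<'E'
from h import *
a=cv2.imread("pics/scene0.png");b=cv2.imread("pics/top0.png")
c1=cv2.resize(a[190:300,195:375],(800,489),interpolation=cv2.INTER_CUBIC)[:, :]
c2=cv2.resize(b[150:250,190:370],(540,300),interpolation=cv2.INTER_CUBIC)
o=np.zeros((600,800,3),np.uint8); o[:300,:540]=c2; o[300:,:]=cv2.resize(a[195:285,200:360],(533,300),interpolation=cv2.INTER_CUBIC).repeat(1,0) if 0 else cv2.copyMakeBorder(cv2.resize(a[195:285,200:360],(533,300),interpolation=cv2.INTER_CUBIC),0,0,0,267,cv2.BORDER_CONSTANT)
cv2.imwrite("pics/crop1.png",o)
from scipy.optimize import least_squares
for n in("top","scene"):
    d=np.load(n+"0.npy"); P=cloud(n,d); 
    def sel(cx,cy,r,z0,z1,nm):
        m=(np.hypot(P[...,0]-cx,P[...,1]-cy)<r)&(P[...,2]>z0)&(P[...,2]<z1)&(d>0)
        q=P[m]; 
        if len(q)>5:
            v,u=np.where(m); ctr,rad=cv2.minEnclosingCircle(q[:,:2].astype(np.float32)); print(n,nm,len(q),"mean",q.mean(0).round(4),"circ",np.round(ctr,4),round(rad,4),"px",u.mean().round(1),v.mean().round(1),"zmax",q[:,2].max().round(4))
    c=ray("top",219,183,.044)[:2]; s=ray("top",326,198,.17)[:2]
    print(c,s)
    sel(*c,.06,.035,.05,"captop"); sel(*c,.06,.051,.075,"capnip"); sel(*c,.06,.0115,.07,"capall")
    sel(*s,.06,.162,.18,"shoulder"); sel(*s,.06,.185,.3,"spig"); sel(*s,.06,.199,.3,"seal");sel(*s,.12,.21,.4,"high")
E
```

```text
[0.6202578  0.07387008] [ 0.57041581 -0.18056055]
top captop 439 mean [0.6223 0.0774 0.0435] circ [0.6234 0.0781] 0.0309 px 217.6 182.2 zmax 0.0497
top capnip 19 mean [0.6229 0.0785 0.056 ] circ [0.6239 0.078 ] 0.0071 px 216.5 181.1 zmax 0.0619
top capall 731 mean [0.6195 0.0748 0.0333] circ [0.6206 0.0735] 0.0598 px 219.1 184.0 zmax 0.0619
top shoulder 623 mean [ 0.5794 -0.1848  0.1696] circ [ 0.5812 -0.1856] 0.0381 px 327.9 194.1 zmax 0.1799
top spig 269 mean [ 0.5798 -0.1853  0.1969] circ [ 0.5812 -0.1857] 0.0204 px 329.4 192.0 zmax 0.2086
top seal 97 mean [ 0.5811 -0.1862  0.2021] circ [ 0.5811 -0.1858] 0.0146 px 330.1 191.1 zmax 0.2086
[0.6202578  0.07387008] [ 0.57041581 -0.18056055]
scene captop 273 mean [0.6326 0.0716 0.0423] circ [0.6284 0.0729] 0.0311 px 337.2 251.9 zmax 0.0499
scene capnip 13 mean [0.6275 0.0739 0.0559] circ [0.6262 0.0739] 0.0065 px 337.6 246.4 zmax 0.0595
scene capall 534 mean [0.6379 0.0682 0.0322] circ [0.6284 0.0737] 0.0382 px 336.5 256.3 zmax 0.0595
scene shoulder 379 mean [ 0.5983 -0.1913  0.1692] circ [ 0.585  -0.1884] 0.0384 px 234.4 221.2 zmax 0.18
scene spig 182 mean [ 0.5916 -0.1897  0.1956] circ [ 0.5858 -0.1894] 0.0205 px 233.9 210.1 zmax 0.2049
scene seal 58 mean [ 0.586  -0.1886  0.2019] circ [ 0.5857 -0.1886] 0.0141 px 233.7 206.5 zmax 0.2049
```

View pics/crop1.png

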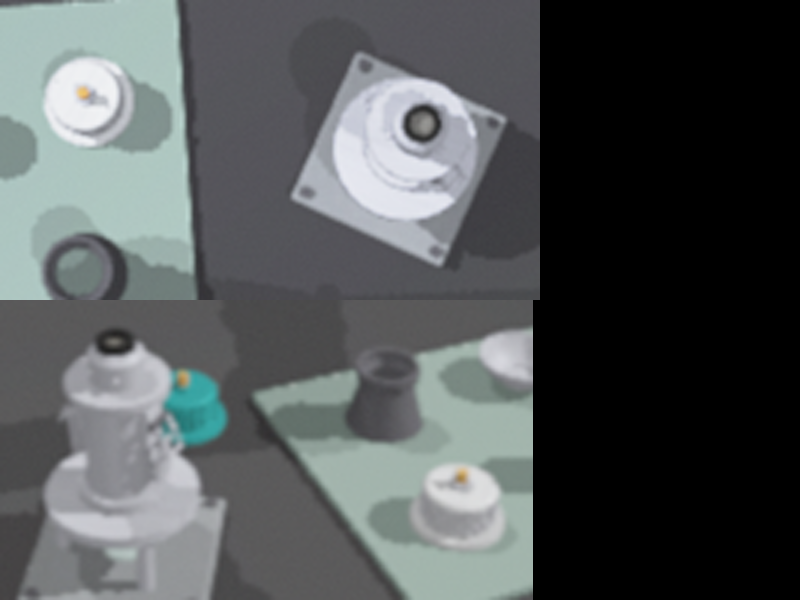

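The crop confirms it: the aluminium cap with its amber nipple stands on the plate, and the left stand carries the spigot and black seal ring. The two cameras average to about (0.626, 0.0755) for the cap and (0.5835, -0.187) for the cell. I'm moving above the cap now.

```bash
python3 -m jog '[{"dx":0.626,"dy":-0.602},{"dx":0.626,"dy":-0.602},{"dx":0.626,"dy":-0.602},{"dx":0.626,"dy":-0.602},{"dx":0.626,"dy":-0.602},{"dx":0.626,"dy":-0.602},{"dx":0.626,"dy":-0.602},{"dx":0.626,"dy":-0.602},{"dx":0.626,"dy":-0.602},{"dx":0.626,"dy":-0.602},{"dx":0.626,"dy":-0.602},{"dx":0.626,"dy":-0.602},{"dx":0.626,"dy":-0.602},{"dx":0.626,"dy":-0.602},{"dx":0.626,"dy":-0.602},{"dx":0.626,"dy":-0.602},{"dx":0.626,"dy":-0.602},{"dx":0.626,"dy":-0.602},{"dx":0.626,"dy":-0.602},{"dx":0.626,"dy":-0.602}]' 20; python3 -c "
from h import *
print(arm.get_state())"
```

```text
{'t': 0.1, 'qpos': array([ 1.22789826,  0.47769693,  0.02234852,  1.55628977, -0.01151651,
        1.10930623, -0.08310528]), 'qd': array([ 0.00103509, -0.00152539,  0.00012058, -0.00215804, -0.00040669,
       -0.00153023,  0.00092844]), 'tau': array([ 4.46909675e-03, -5.84089386e+01,  1.54000394e+00, -2.73312914e+01,
       -5.42173279e-02,  1.31104953e-02,  6.09417702e-05]), 'eef_pos': array([ 0.15699311, -0.65625207,  0.40381911]), 'ee_rot': array([-3.11843162e+00, -3.67796573e-01,  4.45502095e-04]), 'wrist_force': array([-0.38696211, -0.26128694,  0.48538378]), 'ft_torque': array([ 0.01738832, -0.02262845, -0.03223735]), 'grip_force': 0.0, 'finger_gap': 0.999206884225616}$[0]: bad value
```

```bash
python3 -m jog '[{"dx":0.036,"dy":-0.035,"dz":0,"wx":0,"wy":0,"wz":0,"fingers":-1},{"dx":0.072,"dy":-0.069,"dz":0,"wx":0,"wy":0,"wz":0,"fingers":-1}]' 20
```

```text
t: 0.3
eef_pos: [0.2104, -0.5721, 0.4037]
ee_rot: [-3.12, -0.363, 0.001]
wrist_force: [0.6, 0.4, -0.8]
finger_gap: 1.002
grip_force: 0.0
```

```bash
python3 -m jog '[{"dx":0.3,"dy":-0.289,"dz":0,"wx":0,"wy":0,"wz":0,"fingers":-1},{"dx":0.3,"dy":-0.289,"dz":0,"wx":0,"wy":0,"wz":0,"fingers":-1},{"dx":0.3,"dy":-0.289,"dz":0,"wx":0,"wy":0,"wz":0,"fingers":-1},{"dx":0.3,"dy":-0.289,"dz":0,"wx":0,"wy":0,"wz":0,"fingers":-1},{"dx":0.3,"dy":-0.289,"dz":0,"wx":0,"wy":0,"wz":0,"fingers":-1},{"dx":0.3,"dy":-0.289,"dz":0,"wx":0,"wy":0,"wz":0,"fingers":-1},{"dx":0.3,"dy":-0.289,"dz":0,"wx":0,"wy":0,"wz":0,"fingers":-1},{"dx":0.3,"dy":-0.289,"dz":0,"wx":0,"wy":0,"wz":0,"fingers":-1},{"dx":0.3,"dy":-0.289,"dz":0,"wx":0,"wy":0,"wz":0,"fingers":-1},{"dx":0.3,"dy":-0.289,"dz":0,"wx":0,"wy":0,"wz":0,"fingers":-1}]' 20;  python3 -c "
from h import *
print(arm.get_state()['qpos'])"
```

```text
t: 1.3
eef_pos: [0.4369, -0.2189, 0.4045]
ee_rot: [-3.118, -0.377, -0.001]
wrist_force: [-0.4, -0.6, 0.1]
finger_gap: 1.001
grip_force: 0.0
[ 0.56800267  0.18492045 -0.25967008  1.97522955  0.0554459   0.98828662
 -1.04798449]
```

```bash
python3 -m jog '[{"dx":0.254,"dy":-0.244},{"dx":0.254,"dy":-0.244},{"dx":0.254,"dy":-0.244},{"dx":0.254,"dy":-0.244},{"dx":0.254,"dy":-0.244},{"dx":0.254,"dy":-0.244},{"dx":0.254,"dy":-0.244},{"dx":0.254,"dy":-0.244,"dz":0.04},{"dx":0.254,"dy":-0.244,"dz":0.08},{"dx":0.254,"dy":-0.244,"dz":0.12},{"dx":0.254,"dy":-0.244,"dz":0.14},{"dx":0.254,"dy":-0.244,"dz":0.14},{"dx":0.254,"dy":-0.244,"dz":0.14}]';  python3 - <<'E'
from h import *
o=[]
for n in("scene","top"):
    p,d=get_image(n); np.save(n+"1.npy",d)
    f,cx,cy,O,M=cam(n); q=M.T@(np.array([.626,.0755,.05])-O); u,v=int(f*q[0]/q[2]+cx),int(f*q[1]/q[2]+cy)
    o.append(cv2.resize(p[max(v-80,0):v+60,u-65:u+65],(400,430),interpolation=cv2.INTER_CUBIC)); print(n,u,v)
cv2.imwrite("pics/p2.png",np.hstack(o)); s=arm.get_state(); print(s['qpos'],s['eef_pos'])
E
```

```text
scene 337 247
top 218 180
[ 0.57153425  0.18472784 -0.25517559  1.97568454  0.05615848  0.9885222
 -1.04660664] [ 0.43508396 -0.22238388  0.40437995]$[0]: bad value
```

View pics/p2.png

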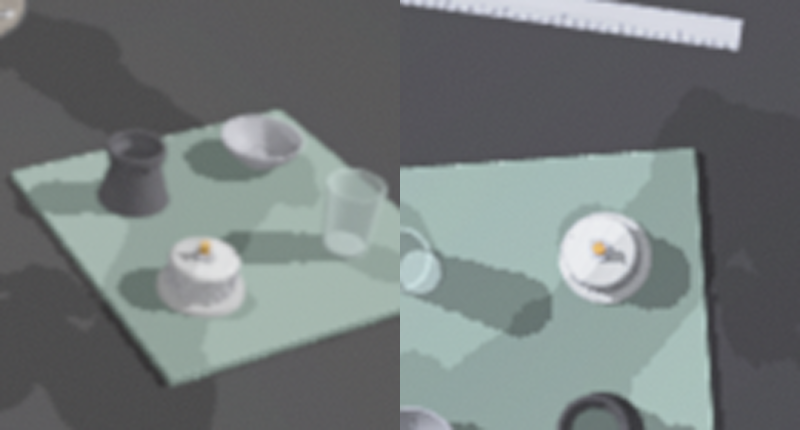

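The move was refused because every row needs all its keys, so the picture only shows the undisturbed cap, clear of the mould and the beaker. I'm repeating the move with full rows.

```bash
python3 -m jog '[{"dx":0.254,"dy":-0.244,"dz":0,"wx":0,"wy":0,"wz":0,"fingers":-1},{"dx":0.254,"dy":-0.244,"dz":0,"wx":0,"wy":0,"wz":0,"fingers":-1},{"dx":0.254,"dy":-0.244,"dz":0,"wx":0,"wy":0,"wz":0,"fingers":-1},{"dx":0.254,"dy":-0.244,"dz":0,"wx":0,"wy":0,"wz":0,"fingers":-1},{"dx":0.254,"dy":-0.244,"dz":0,"wx":0,"wy":0,"wz":0,"fingers":-1},{"dx":0.254,"dy":-0.244,"dz":0,"wx":0,"wy":0,"wz":0,"fingers":-1},{"dx":0.254,"dy":-0.244,"dz":0,"wx":0,"wy":0,"wz":0,"fingers":-1},{"dx":0.254,"dy":-0.244,"dz":0.04,"wx":0,"wy":0,"wz":0,"fingers":-1},{"dx":0.254,"dy":-0.244,"dz":0.08,"wx":0,"wy":0,"wz":0,"fingers":-1},{"dx":0.254,"dy":-0.244,"dz":0.12,"wx":0,"wy":0,"wz":0,"fingers":-1},{"dx":0.254,"dy":-0.244,"dz":0.14,"wx":0,"wy":0,"wz":0,"fingers":-1},{"dx":0.254,"dy":-0.244,"dz":0.14,"wx":0,"wy":0,"wz":0,"fingers":-1},{"dx":0.254,"dy":-0.244,"dz":0.14,"wx":0,"wy":0,"wz":0,"fingers":-1}]' 20;  python3 - <<'E'
from h import *
o=[]
for n in("scene","top"):
    p,d=get_image(n); np.save(n+"1.npy",d)
    f,cx,cy,O,M=cam(n); q=M.T@(np.array([.626,.0755,.05])-O); u,v=int(f*q[0]/q[2]+cx),int(f*q[1]/q[2]+cy)
    o.append(cv2.resize(p[max(v-80,0):v+60,u-65:u+65],(400,430),interpolation=cv2.INTER_CUBIC)); print(n,u,v)
cv2.imwrite("pics/p3.png",np.hstack(o)); s=arm.get_state(); print(s['qpos'],s['eef_pos'])
r=R.from_rotvec(s['ee_rot']).as_matrix()
# where does each camera's depth put the finger tips?
for n in("scene","top"):
    d=np.load(n+"1.npy"); P=cloud(n,d); L=(P-s['eef_pos'])@r
    m=(abs(L[...,0])<.03)&(abs(L[...,1])<.07)&(L[...,2]>.14)&(L[...,2]<.195)&(d>0); q=L[m]
    for sg in(1,-1):
        t=q[q[:,1]*sg>0]; print(n,sg,len(t), (t.min(0).round(4),t.max(0).round(4)) if len(t) else '')
E
```

```text
t: 2.7
eef_pos: [0.6263, 0.0728, 0.2649]
ee_rot: [3.12, 0.364, -0.0]
wrist_force: [0.5, 0.1, 0.0]
finger_gap: 1.003
grip_force: 0.0
scene 337 247
top 218 180
[ 0.04291084  0.58303711 -0.35381068  1.75841901  0.25919917  0.84328288
 -1.7676475 ] [0.62669861 0.07378988 0.26638871]
scene 1 108 (array([-0.0131,  0.0452,  0.1401]), array([0.0127, 0.0583, 0.1848]))
scene -1 119 (array([-0.0121, -0.0518,  0.1403]), array([ 0.0123, -0.039 ,  0.1851]))
top 1 0 
top -1 0
```

View pics/p3.png

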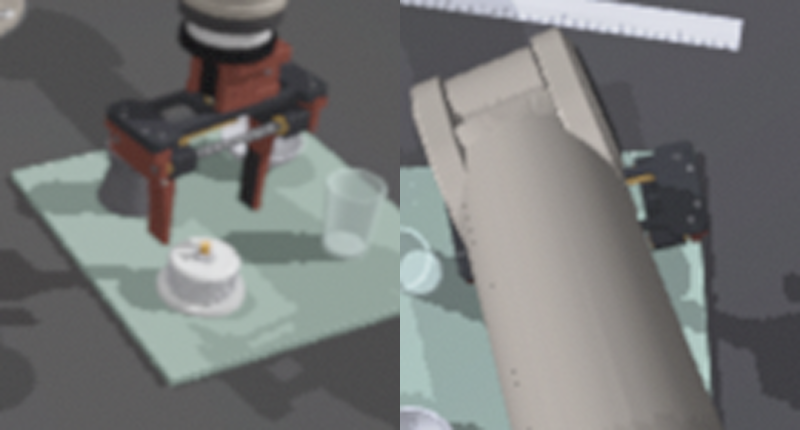

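The picture shows the fingers open and centred above the cap, left and right, clear of the mould and beaker. Seeing the fingers gives the scene camera's y bias of about -3 mm, which puts the cap at (0.625, 0.0775) and the cell at (0.583, -0.1857). Next I descend, close and lift.

```bash
python3 -m jog '[{"dx":0,"dy":-0.002,"dz":0.02,"wx":0,"wy":0,"wz":0,"fingers":-1},{"dx":0,"dy":-0.002,"dz":0.04,"wx":0,"wy":0,"wz":0,"fingers":-1},{"dx":0,"dy":-0.002,"dz":0.055,"wx":0,"wy":0,"wz":0,"fingers":-1},{"dx":0,"dy":-0.002,"dz":0.064,"wx":0,"wy":0,"wz":0,"fingers":-1},{"dx":0,"dy":-0.002,"dz":0.064,"wx":0,"wy":0,"wz":0,"fingers":-1},{"dx":0,"dy":-0.002,"dz":0.064,"wx":0,"wy":0,"wz":0,"fingers":1},{"dx":0,"dy":-0.002,"dz":0.064,"wx":0,"wy":0,"wz":0,"fingers":1},{"dx":0,"dy":-0.002,"dz":0.064,"wx":0,"wy":0,"wz":0,"fingers":1},{"dx":0,"dy":-0.002,"dz":0.064,"wx":0,"wy":0,"wz":0,"fingers":1},{"dx":0,"dy":-0.002,"dz":0.064,"wx":0,"wy":0,"wz":0,"fingers":1},{"dx":0,"dy":-0.002,"dz":0.064,"wx":0,"wy":0,"wz":0,"fingers":1},{"dx":0,"dy":-0.002,"dz":0.064,"wx":0,"wy":0,"wz":0,"fingers":1}]' 30
```

```text
t: 4.0
eef_pos: [0.6256, 0.0766, 0.2012]
ee_rot: [3.12, 0.368, 0.001]
wrist_force: [-0.8, -0.3, 5.3]
finger_gap: 0.679
grip_force: 30.0
```

```bash
python3 -m jog '[{"dx":0,"dy":0,"dz":-0.03,"wx":0,"wy":0,"wz":0,"fingers":1},{"dx":0,"dy":0,"dz":-0.08,"wx":0,"wy":0,"wz":0,"fingers":1},{"dx":0,"dy":0,"dz":-0.13,"wx":0,"wy":0,"wz":0,"fingers":1},{"dx":0,"dy":0,"dz":-0.18,"wx":0,"wy":0,"wz":0,"fingers":1},{"dx":0,"dy":0,"dz":-0.23,"wx":0,"wy":0,"wz":0,"fingers":1},{"dx":0,"dy":0,"dz":-0.26,"wx":0,"wy":0,"wz":0,"fingers":1},{"dx":-0.01,"dy":0.024,"dz":-0.26,"wx":0,"wy":0,"wz":0,"fingers":1},{"dx":-0.025,"dy":0.06,"dz":-0.26,"wx":0,"wy":0,"wz":0,"fingers":1},{"dx":-0.04,"dy":0.1,"dz":-0.26,"wx":0,"wy":0,"wz":0,"fingers":1},{"dx":-0.06,"dy":0.145,"dz":-0.26,"wx":0,"wy":0,"wz":0,"fingers":1},{"dx":-0.08,"dy":0.19,"dz":-0.26,"wx":0,"wy":0,"wz":0,"fingers":1},{"dx":-0.095,"dy":0.225,"dz":-0.26,"wx":0,"wy":0,"wz":0,"fingers":1},{"dx":-0.102,"dy":0.246,"dz":-0.26,"wx":0,"wy":0,"wz":0,"fingers":1},{"dx":-0.102,"dy":0.246,"dz":-0.26,"wx":0,"wy":0,"wz":0,"fingers":1},{"dx":-0.102,"dy":0.246,"dz":-0.26,"wx":0,"wy":0,"wz":0,"fingers":1},{"dx":-0.102,"dy":0.246,"dz":-0.26,"wx":0,"wy":0,"wz":0,"fingers":1}]' 30
python3 - <<'E'
from h import *
s=arm.get_state(); print(s['qpos'],s['eef_pos'],s['finger_gap'],s['grip_force'])
o=[]
for n in("scene","top"):
    p,d=get_image(n); np.save(n+"2.npy",d); cv2.imwrite(f"pics/raw4{n}.png",p)
    f,cx,cy,O,M=cam(n); q=M.T@(np.array([.583,-.186,.25])-O); u,v=int(f*q[0]/q[2]+cx),int(f*q[1]/q[2]+cy)
    o.append(cv2.resize(p[max(v-70,0):v+70,u-65:u+65],(400,430),interpolation=cv2.INTER_CUBIC)); print(n,u,v)
    P=cloud(n,d)
    for z0,z1 in((.262,.277),(.2,.21),(.165,.178)):
        m=(np.hypot(P[...,0]-.583,P[...,1]+.186)<.06)&(P[...,2]>z0)&(P[...,2]<z1)&(d>0); q=P[m]
        if len(q): print(n,z0,len(q),q.min(0).round(4),q.max(0).round(4),cv2.minEnclosingCircle(q[:,:2].astype(np.float32)))
cv2.imwrite("pics/p4.png",np.hstack(o))
E
```

```text
t: 5.6
eef_pos: [0.5837, -0.1845, 0.4603]
ee_rot: [-3.118, -0.372, 0.001]
wrist_force: [-0.3, 0.0, -2.4]
finger_gap: 0.682
grip_force: 30.0
[ 0.44237005  0.34771562 -0.30957317  1.62976477  0.11125648  1.18232312
 -1.22551341] [ 0.58366573 -0.18452388  0.46025919] 0.6818242063045069 29.99971621669829
scene 233 187
scene 0.262 217 [ 0.5761 -0.2231  0.2657] [ 0.6237 -0.1474  0.2768] ((0.5869903564453125, -0.18523798882961273), 0.03801818937063217)
scene 0.2 47 [ 0.5723 -0.2015  0.2004] [ 0.5974 -0.1755  0.2055] ((0.5847826600074768, -0.1884792447090149), 0.01322869211435318)
scene 0.165 330 [ 0.5506 -0.2256  0.165 ] [ 0.6228 -0.1514  0.1778] ((0.5856027007102966, -0.18893003463745117), 0.039038222283124924)
top 332 186
top 0.262 2 [ 0.5514 -0.1612  0.2673] [ 0.5524 -0.1598  0.2747] ((0.5518800020217896, -0.1604757457971573), 0.0009590346598997712)
top 0.165 42 [ 0.5479 -0.1698  0.1662] [ 0.5656 -0.154   0.1729] ((0.556566596031189, -0.1629428118467331), 0.009933493100106716)
```

View pics/p4.png

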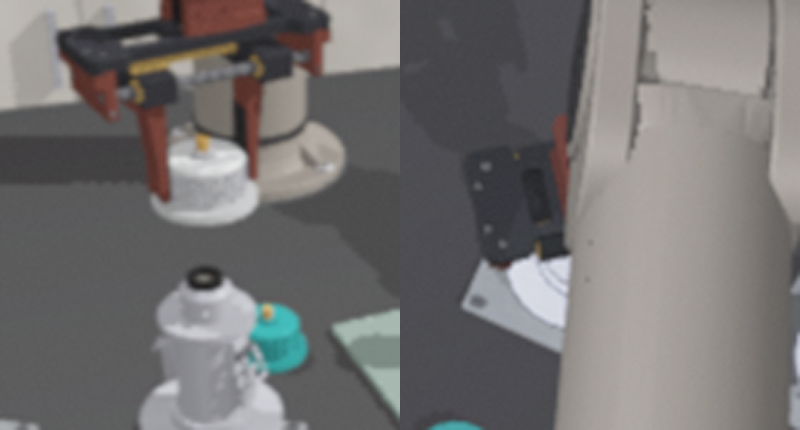

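The cap hangs level in the fingers at crop-left (205,190), and the cell's seal ring is below it at (205,278). In the scene camera the cap sits about (+1.5, +3.5) mm from the cell axis. I'm correcting this and lowering to just above the pins.

```bash
python3 -m jog '[{"dx":-0.001,"dy":0.002,"dz":0,"wx":0,"wy":0,"wz":0,"fingers":1},{"dx":-0.001,"dy":0.002,"dz":0.02,"wx":0,"wy":0,"wz":0,"fingers":1},{"dx":-0.001,"dy":0.002,"dz":0.04,"wx":0,"wy":0,"wz":0,"fingers":1},{"dx":-0.001,"dy":0.002,"dz":0.05,"wx":0,"wy":0,"wz":0,"fingers":1},{"dx":-0.001,"dy":0.002,"dz":0.05,"wx":0,"wy":0,"wz":0,"fingers":1},{"dx":-0.001,"dy":0.002,"dz":0.05,"wx":0,"wy":0,"wz":0,"fingers":1}]' 30
python3 - <<'E'
from h import *
s=arm.get_state(); print(s['eef_pos'])
n="scene"; p,d=get_image(n); P=cloud(n,d)
zc=s['eef_pos'][2]-.193
for z0,z1 in((zc-.003,zc+.009),(zc-.003,zc+.002),(.165,.175)):
    m=(np.hypot(P[...,0]-.583,P[...,1]+.186)<.045)&(P[...,2]>z0)&(P[...,2]<z1)&(d>0); q=P[m]
    print(z0,len(q),q.min(0).round(4),q.max(0).round(4),cv2.minEnclosingCircle(q[:,:2].astype(np.float32)))
print(arm.get_state()['eef_pos'])
E
```

```text
t: 6.3
eef_pos: [0.5832, -0.1884, 0.4112]
ee_rot: [3.12, 0.369, 0.001]
wrist_force: [0.1, 0.6, -2.3]
finger_gap: 0.68
grip_force: 30.0
[ 0.58317783 -0.1884054   0.41123448]
0.21523447806765283 196 [ 0.5768 -0.2269  0.2155] [ 0.6243 -0.1518  0.2271] ((0.5868024826049805, -0.18884843587875366), 0.03817228227853775)
0.21523447806765283 39 [ 0.5872 -0.2269  0.2155] [ 0.6226 -0.1543  0.2201] ((0.5918896794319153, -0.19061264395713806), 0.03668608516454697)
0.165 317 [ 0.551  -0.2254  0.1652] [ 0.6244 -0.1516  0.1749] ((0.585798978805542, -0.18885178864002228), 0.038954537361860275)
[ 0.58329116 -0.18851454  0.41168392]
```

```bash
python3 -m jog '[{"dx":-0.001,"dy":0,"dz":0.01,"wx":0,"wy":0,"wz":0,"fingers":1},{"dx":-0.001,"dy":0,"dz":0.018,"wx":0,"wy":0,"wz":0,"fingers":1},{"dx":-0.001,"dy":0,"dz":0.022,"wx":0,"wy":0,"wz":0,"fingers":1},{"dx":-0.001,"dy":0,"dz":0.025,"wx":0,"wy":0,"wz":0,"fingers":1},{"dx":-0.001,"dy":0,"dz":0.028,"wx":0,"wy":0,"wz":0,"fingers":1},{"dx":-0.001,"dy":0,"dz":0.028,"wx":0,"wy":0,"wz":0,"fingers":1},{"dx":-0.001,"dy":0,"dz":0.028,"wx":0,"wy":0,"wz":0,"fingers":1}]' 30
```

```text
t: 7.05
eef_pos: [0.5821, -0.1886, 0.3827]
ee_rot: [-3.12, -0.368, -0.001]
wrist_force: [1.9, 1.1, -2.6]
finger_gap: 0.68
grip_force: 30.0
```

```bash
python3 -m jog '[{"dx":0,"dy":0,"dz":0.003,"wx":0,"wy":0,"wz":0,"fingers":1},{"dx":0,"dy":0,"dz":0.006,"wx":0,"wy":0,"wz":0,"fingers":1},{"dx":0,"dy":0,"dz":0.008,"wx":0,"wy":0,"wz":0,"fingers":1},{"dx":0,"dy":0,"dz":0.009,"wx":0,"wy":0,"wz":0,"fingers":1},{"dx":0,"dy":0,"dz":0.009,"wx":0,"wy":0,"wz":0,"fingers":1}]' 30; python3 -c "
from h import *
s=arm.get_state();print(s['eef_pos'],s['wrist_force'],s['ft_torque'])"
```

```text
t: 7.55
eef_pos: [0.5822, -0.1885, 0.3753]
ee_rot: [3.12, 0.368, 0.002]
wrist_force: [-2.6, 2.1, 8.2]
finger_gap: 0.679
grip_force: 30.0
[ 0.58223692 -0.18854312  0.37529865] [-2.57549624  2.13301533  8.15967274] [0.56040539 0.48649647 0.0068411 ]
```

Contact is at the expected pin height (cap underside 12.5 mm above the shoulder). I'm turning slowly counter-clockwise with a light push.

```bash
python3 -m jog '[{"dx":0,"dy":0,"dz":0.001,"wx":0,"wy":0,"wz":-3,"fingers":1},{"dx":0,"dy":0,"dz":0.001,"wx":0,"wy":0,"wz":-6,"fingers":1},{"dx":0,"dy":0,"dz":0.001,"wx":0,"wy":0,"wz":-9,"fingers":1},{"dx":0,"dy":0,"dz":0.001,"wx":0,"wy":0,"wz":-12,"fingers":1},{"dx":0,"dy":0,"dz":0.001,"wx":0,"wy":0,"wz":-15,"fingers":1},{"dx":0,"dy":0,"dz":0.001,"wx":0,"wy":0,"wz":-18,"fingers":1},{"dx":0,"dy":0,"dz":0.001,"wx":0,"wy":0,"wz":-21,"fingers":1},{"dx":0,"dy":0,"dz":0.001,"wx":0,"wy":0,"wz":-24,"fingers":1},{"dx":0,"dy":0,"dz":0.001,"wx":0,"wy":0,"wz":-27,"fingers":1},{"dx":0,"dy":0,"dz":0.001,"wx":0,"wy":0,"wz":-30,"fingers":1}]' 30; python3 -c "
from h import *
s=arm.get_state();print(s['eef_pos'],s['wrist_force'],s['ft_torque'])"
```

```text
t: 8.55
eef_pos: [0.5835, -0.1884, 0.3752]
ee_rot: [2.915, 1.165, 0.009]
wrist_force: [2.7, 1.9, 8.1]
finger_gap: 0.681
grip_force: 30.0
[ 0.58345083 -0.18835983  0.37515501] [2.65145575 1.85940985 8.07191136] [ 0.61618559 -0.66519114 -0.11624914]
```

```bash
python3 -m jog '[{"dx":0,"dy":0,"dz":0.001,"wx":0,"wy":0,"wz":-3,"fingers":1},{"dx":0,"dy":0,"dz":0.001,"wx":0,"wy":0,"wz":-6,"fingers":1},{"dx":0,"dy":0,"dz":0.001,"wx":0,"wy":0,"wz":-9,"fingers":1},{"dx":0,"dy":0,"dz":0.001,"wx":0,"wy":0,"wz":-12,"fingers":1},{"dx":0,"dy":0,"dz":0.001,"wx":0,"wy":0,"wz":-15,"fingers":1},{"dx":0,"dy":0,"dz":0.001,"wx":0,"wy":0,"wz":-18,"fingers":1},{"dx":0,"dy":0,"dz":0.001,"wx":0,"wy":0,"wz":-21,"fingers":1},{"dx":0,"dy":0,"dz":0.001,"wx":0,"wy":0,"wz":-24,"fingers":1},{"dx":0,"dy":0,"dz":0.001,"wx":0,"wy":0,"wz":-27,"fingers":1},{"dx":0,"dy":0,"dz":0.001,"wx":0,"wy":0,"wz":-30,"fingers":1}]' 30; python3 -c "
from h import *
s=arm.get_state();print(s['eef_pos'],s['wrist_force'],s['ft_torque'])"
```

```text
t: 9.55
eef_pos: [0.5821, -0.1912, 0.3719]
ee_rot: [2.518, 1.873, 0.0]
wrist_force: [2.5, -5.8, -1.3]
finger_gap: 0.683
grip_force: 30.0
[ 0.58212445 -0.19118822  0.3718911 ] [ 2.50192019 -5.8388669  -1.25061882] [-1.35259115 -0.8082395  -1.06394008]
```

It dropped: z is 3.4 mm lower, with a blocking torque of -1.06 N·m. I'm backing the turn off and easing down.

```bash
python3 -m jog '[{"dx":0,"dy":0,"dz":0,"wx":0,"wy":0,"wz":2,"fingers":1},{"dx":0,"dy":0,"dz":0,"wx":0,"wy":0,"wz":4,"fingers":1},{"dx":0,"dy":0,"dz":0,"wx":0,"wy":0,"wz":4,"fingers":1}]' 30; python3 -c "
from h import *
s=arm.get_state();print(s['eef_pos'],s['wrist_force'],s['ft_torque'])"
```

```text
t: 9.85
eef_pos: [0.5818, -0.1901, 0.3716]
ee_rot: [2.582, 1.786, -0.001]
wrist_force: [1.3, -3.1, -1.5]
finger_gap: 0.687
grip_force: 30.0
[ 0.58178061 -0.19013768  0.37162068] [ 1.33730264 -3.07680643 -1.5113021 ] [-0.75480326 -0.34613554 -0.12158839]
```

```bash
python3 -m jog '[{"dx":-0.002,"dy":0.001,"dz":0.001,"wx":0,"wy":0,"wz":0.5,"fingers":1},{"dx":-0.002,"dy":0.001,"dz":0.002,"wx":0,"wy":0,"wz":0.5,"fingers":1},{"dx":-0.002,"dy":0.001,"dz":0.003,"wx":0,"wy":0,"wz":0.5,"fingers":1},{"dx":-0.002,"dy":0.001,"dz":0.004,"wx":0,"wy":0,"wz":0.5,"fingers":1},{"dx":-0.002,"dy":0.001,"dz":0.004,"wx":0,"wy":0,"wz":0.5,"fingers":1}]' 30; python3 -c "
from h import *
s=arm.get_state();print(s['eef_pos'],s['wrist_force'],s['ft_torque'])"
```

```text
t: 10.35
eef_pos: [0.582, -0.191, 0.3673]
ee_rot: [-2.589, -1.778, 0.001]
wrist_force: [0.6, -0.3, -4.0]
finger_gap: 0.681
grip_force: 30.0
[ 0.58200327 -0.19095157  0.36733976] [ 0.58928277 -0.30274058 -3.95384721] [-0.08252387 -0.09698532 -0.03600355]
```

```bash
python3 -m jog '[{"dx":0,"dy":0,"dz":0.002,"wx":0,"wy":0,"wz":0,"fingers":1},{"dx":0,"dy":0,"dz":0.004,"wx":0,"wy":0,"wz":0,"fingers":1},{"dx":0,"dy":0,"dz":0.005,"wx":0,"wy":0,"wz":0,"fingers":1},{"dx":0,"dy":0,"dz":0.006,"wx":0,"wy":0,"wz":0,"fingers":1},{"dx":0,"dy":0,"dz":0.006,"wx":0,"wy":0,"wz":0,"fingers":1},{"dx":0,"dy":0,"dz":0.006,"wx":0,"wy":0,"wz":0,"fingers":1}]' 40; python3 - <<'E'
from h import *
s=arm.get_state();print(s['eef_pos'],s['wrist_force'],s['ft_torque'])
n="scene"; p,d=get_image(n); P=cloud(n,d); cv2.imwrite("pics/p5.png",cv2.resize(p[150:270,165:325],(800,600),interpolation=cv2.INTER_CUBIC))
m=(np.hypot(P[...,0]-.585,P[...,1]+.189)<.045)&(P[...,2]>.15)&(P[...,2]<.235)&(d>0); print(np.histogram(P[m][:,2],np.arange(.15,.236,.003)))
E
```

```text
t: 10.95
eef_pos: [0.5821, -0.1908, 0.3632]
ee_rot: [2.589, 1.778, -0.0]
wrist_force: [-6.1, -0.9, 10.6]
finger_gap: 0.682
grip_force: 40.0
[ 0.58209259 -0.1908467   0.36318512] [-6.08054678 -0.90756322 10.57260405] [0.11245597 1.003965   0.043476  ]
(array([ 16,   4,   0,   8,  34,  32,  38,  46, 104,  17,  26,  34,  29,
        25,  30,  29,  29,  48,  95,  17,  14,   8,  11,  12,  13,  12,
        13,  10]), array([0.15 , 0.153, 0.156, 0.159, 0.162, 0.165, 0.168, 0.171, 0.174,
       0.177, 0.18 , 0.183, 0.186, 0.189, 0.192, 0.195, 0.198, 0.201,
       0.204, 0.207, 0.21 , 0.213, 0.216, 0.219, 0.222, 0.225, 0.228,
       0.231, 0.234]))
```

View pics/p5.png

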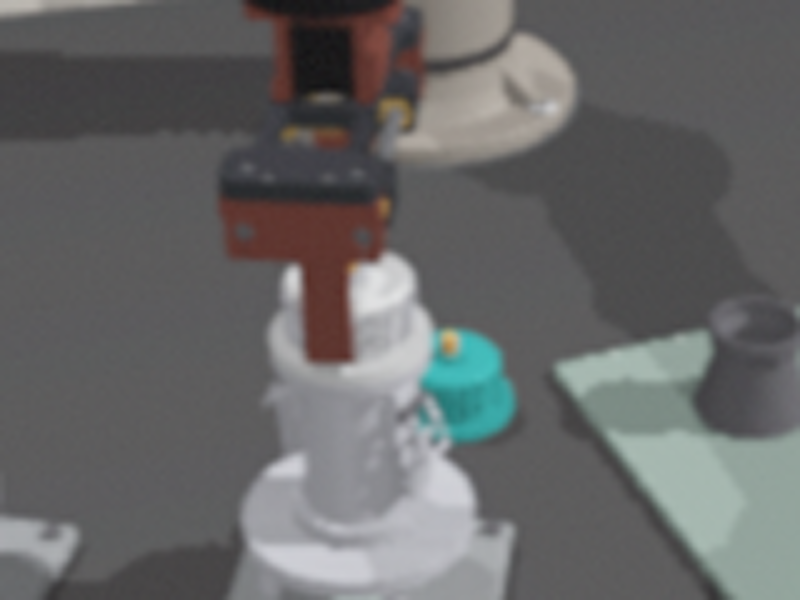

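The cap sits on the cell, its flange on the shoulder at (350,350), with flange top at about 0.176 and cap top at about 0.206, so it is practically home. I'll push firmly to hold it.

```bash
python3 -m jog '[{"dx":0,"dy":-0.0005,"dz":0.001,"wx":0,"wy":0,"wz":0,"fingers":1},{"dx":0,"dy":-0.001,"dz":0.002,"wx":0,"wy":0,"wz":0,"fingers":1},{"dx":0,"dy":-0.001,"dz":0.003,"wx":0,"wy":0,"wz":0,"fingers":1},{"dx":0,"dy":-0.001,"dz":0.003,"wx":0,"wy":0,"wz":0,"fingers":1},{"dx":0,"dy":-0.001,"dz":0.003,"wx":0,"wy":0,"wz":0,"fingers":1},{"dx":0,"dy":-0.001,"dz":0.003,"wx":0,"wy":0,"wz":0,"fingers":1}]' 40; python3 - <<'E'
from h import *
s=arm.get_state();print(s['eef_pos'],s['wrist_force'],s['ft_torque'])
E
```

```text
t: 11.6
eef_pos: [0.5817, -0.1906, 0.363]
ee_rot: [2.587, 1.776, 0.001]
wrist_force: [-8.9, 0.5, 26.7]
finger_gap: 0.68
grip_force: 40.0
[ 0.58169115 -0.19057573  0.36304568] [-8.94456515  0.52213493 26.69838357] [0.29559383 2.32148797 0.06406707]
```

```bash
python3 - <<'E'
from h import *
Q=[]
n="scene"
for i in range(6):
    p,d=get_image(n); P=cloud(n,d)
    Q.append(P[(np.hypot(P[...,0]-.585,P[...,1]+.189)<.037)&(P[...,2]>.15)&(P[...,2]<.23)&(d>0)])
q=np.vstack(Q); r=np.hypot(q[:,0]-.5855,q[:,1]+.189)
for nm,m in(("flange",(r>.0315)&(abs(q[:,2]-.176)<.004)),("top",(r<.028)&(r>.01)&(abs(q[:,2]-.206)<.004))):
    t=q[m]; c,*_=np.linalg.lstsq(np.c_[t[:,0]-.5855,t[:,1]+.189,np.ones(len(t))],t[:,2],rcond=None); print(nm,len(t),c.round(4),np.median(t[:,2]).round(4))
s=arm.get_state();print(s['eef_pos'],s['wrist_force'],s['qd'].round(4))
E
```

```text
flange 501 [-0.0167  0.006   0.175 ] 0.1748
top 561 [-0.0124  0.0102  0.2049] 0.2049
[ 0.58169504 -0.1905603   0.36303307] [-10.58096547  -0.33867525  26.73889423] [-0.0002  0.0002  0.0005 -0.0008  0.002  -0.0002 -0.    ]
```

```bash
python3 -c "
from station import job
print(job.job_done())"
```

```text
the job is handed in; nothing more can be done
None
```

The cap is over the three pins and held fully home on the cell's shoulder with about 27 N, level to about 0.02 rad by the camera; I handed the job in at about 12 s of the 48 s, and no verdict came back.

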